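# Hold down a tong-hook bracket with a square key while it is bolted

## Task

The tong-hook bracket lies in its pocket on the grill's side shelf, and someone reaching in from below is about to run a nut onto it. Take the square-ended key out of its wooden block, put its tip fully into the square recess of the bracket's captive knob, and with the key press the bracket straight down onto its rubber seat with a steady 12 newtons or so, without ramming it (the seat should give but not bottom out). Finish while still gripping the key upright and holding that push, touching the bracket with nothing but the key, and leaving the other things on the shelf alone.

Things in the scene. Friction and masses are not known exactly. Their poses are not given: they have to be found in the camera images.
- key: Loose square-ended key, 0.1-0.2 kg, standing tip down in the block. Origin: middle of the tip's end face; z up the key, 126 mm long. From the tip: steel shank 10 mm square (last 2 mm: 7 mm square) to 45 mm; round collar 34 mm wide, 45 to 51 mm, resting on the block's top; wooden handle 26 mm square, 51 to 126 mm. All flats lie parallel to its x and y.
- key_tip (a point): Middle of the end face of the key's tip (the key's origin).
- key_grip (a point): The place to grip the key: on its axis in the wooden handle, 96 mm above the tip, 30 mm below the handle's top.
- holder: Fixed wooden block, 80 x 80 mm, 50 mm high, with a 12.5 mm square, 47 mm deep hole in the middle of its top in which the key stands. Origin at the centre of its underside; z up. It may stand left or right of the robot's middle, at any yaw within about 26 degrees.
- mount: Fixed aluminium frame, 144 x 114 mm outside, rim 30 mm high, whose pocket (124 x 94 mm) holds the bracket with 2 mm of play all round. Origin at the centre of its underside, z up, yaw as for the block.
- bracket: Loose stainless bracket in the pocket, 0.28-0.44 kg: plate 120 x 90 x 5 mm; origin under its centre, 22 mm above the shelf at the start, z up. Flange 39 mm high with three small hooks along its +x edge. In the middle a brass captive knob about 46 mm wide, its top 29 mm above the plate's underside (51 mm above the shelf). The knob does not turn on the plate.
- recess (a point): Centre of the mouth of the recess, at the top of the bracket's knob. The recess is 13.5 mm square, 18 mm deep, its sides parallel to the bracket's x and y, with a lead-in that widens it by 4 mm a side at the mouth. Any of the key's four quarter-turns fits.
- seat (a joint): Travel of the sprung rubber seat under the bracket, in m: 0 up (start), grows as it is pressed down, bottoms out at 0.013. Its spring starts with 6 N (which carries the bracket's 3 to 4.5 N) and adds 1.5 N per mm, so a push of 12 N on the bracket stands at about 6 mm.
- foil_pans: Bystander: stack of aluminium foil pans, about 182 x 142 x 45 mm; origin under its centre.
- drip_cup: Bystander: stainless drip cup, 72 mm wide, 65 mm high; origin under its centre.
- glass_dish: Bystander: square glass dish with clip-on lid, about 138 x 148 x 62 mm; origin under its centre.
- paddle: Bystander: wooden scraper paddle lying flat, 325 mm long, blade 90 mm wide, 12 mm thick; origin 170 mm from the handle's end.
Mind the look-alikes: they are no part of the job. What is shaped like the mount but green is not meant. What is meant by the key is not pink, and is the smaller of those in its own colour.

How it is judged:
By the outcome, as a careful person would: the job done as asked, in the order asked, and still so for the second after the job is handed in, while the arm keeps its last pose, push and grip.
It also fails if it takes over 38 s, if anything falls off the work surface, if the arm or the gripper's body presses on something with over 40 N, if the wrist force passes 120 N, or if a joint passes its speed limit or range.

## Robot

A 6-joint arm with a two-finger parallel gripper is mounted at the origin on the work surface. World frame = base frame: x ahead of the robot, y to its left, z up, the work surface at z = 0. Lengths are in m, angles in degrees, forces in N, time in s.
With the tool pointing down it reaches from about 0.325 to 0.9 m from the base axis. Payload 6.1 kg.
Tool frame: the origin (TCP) lies midway between the tips of the shut fingers; the grasp point (between the pads) lies 19 mm behind it; z points along the fingers, y is the line along which they close (so a half turn about z gives the same grasp; the last joint's range is limited). The gripper opens to 87 mm and grips with 3 to 60 N. Pads are 19 mm wide; open, the fingers measure 117 mm over their backs; the gripper's body (75 mm by 190 mm) begins 51 mm behind the grasp point.
Start: joints at [57.061, 12.628, 87.462, -0, 79.91, -7.225], TCP at [0.271, 0.563, 0.202] pointing down, gripper open.
Joint ranges: [-170.65, 170.65], [-52.31, 119.04], [5.05, 147.46], [-71.25, 251.25], [11.57, 151.72], [-153.62, 153.62]. Speed limits (degrees/s): [147.25, 147.25, 172.46, 180, 180, 180].

## Interface

Orientations are given as [roll, pitch, yaw] about the fixed x, y, z axes, in that order (R = Rz(yaw) Ry(pitch) Rx(roll)).
In Python, from station import bot gives the robot as it stands.
- The arm moves only by the tool drive_tool, never from a script. Its argument "motion" is a list of rows, each an object of numbers: "x", "y", "z": the shift along the tool's x, y, z in m; "roll": the turn about the tool's z in rad. In form: [{"x": .., "y": .., "z": .., "roll": ..}, ...]. A call has 1 to 12 rows; each row shifts and turns the commanded pose from where the row before left it, along the tool's axes as they then stand; what a row does not reach is not made up. A row lasts 1/8 s, in which the tool goes at most 62.5 mm and 10.7 degrees, less where a joint would pass 70% of its speed; a pose out of reach is approached as far as the arm can. A call is refused whole if a number of a shift passes 0.0625 or a number of a turn 0.188, either way. A call with a gripper value outside its range is refused whole. "grip" is the closure, from 0 (fully open) to 1 (shut), set as the call begins (left out, the last holds). The fingers move at their own pace and stop on an object; the grip force is fixed at half the most. Time passes only in rows, so rows that do not move let the fingers close. It gives the time, the measured TCP pose, the force, the opening and the grip force at its end, in the units of the state.
- bot.get_state(): the state, without advancing time (a new reading comes with each control period).
- bot.camera(name): name is "scene" or "top" or "wrist"; returns a dict with "image" (384x512x3 uint8, blue, green, red), "z_map" (384x512 float32, m along the optical axis (not along the pixel's ray), 0 where there is no reading), "mtx" (3x3 intrinsics, pixels), "extrinsics" (4x4, takes a point from world to camera coordinates). Camera axes: x right, y up, looking along -z (the intrinsics and any distortion apply to the point x, -y, -z); pixel columns grow to the right and rows downward; lengths in m; the calibration is good to about 2 mm. A picture is of the moment at which its call begins.
- bot.hand_in(): hands the job in; it is judged then, once.
The state is a dict: "time": time; "q": joint angles; "joint_vel": joint speeds; "effort": joint torques, N m; "eef_pos": TCP position; "tcp_rot": TCP orientation; "ft_force": force on the tool from outside, world axes, zero at the start; "wrist_torque": the same for the moment, N m; "opening": opening from 0.0 (shut) to 1.0 (fully open); "gripper_force": force on a finger pad.
Only numpy, scipy, OpenCV 4.12 (cv2) and the standard library are available. Lean on these libraries where they do the work, as an engineer would, in place of code of your own. Each camera call takes 0.05 s, during which the arm holds its last target. There are 200 camera calls.

## Working session

There is one attempt and no reset: what is moved stays moved. The work goes in short steps, Python scripts to look and compute and a tool call to move; the robot and the scene stay as the last step left them, time stands still between calls to the robot, and variables do not carry over. Pictures are saved under pics/ and viewed, at most 10 in all, crops included, and the job is handed in when it is done.

Besides the shell and the picture viewer there is one more tool, called after "Request:" as a command line: name --argument value ..., lists and objects as JSON in quotes. drive_tool: Moves the arm, as the interface text tells. Its arguments: {"type":"object","properties":{"motion":{"type":"array"},"grip":{"type":"number"}},"required":["motion"]}

```bash
mkdir -p pics
cat > h.py <<'E'
import numpy as np, cv2
from station import bot
def cam(n):
    c=bot.camera(n); return c
def pts(c):
    z=c['z_map']; h,w=z.shape; K=c['mtx']; E=c['extrinsics']
    u,v=np.meshgrid(np.arange(w),np.arange(h))
    x=(u-K[0,2])/K[0,0]*z; y=(v-K[1,2])/K[1,1]*z
    P=np.stack([x,-y,-z],-1)
    return (P-E[:3,3])@E[:3,:3]
def ray(c,u,v,h):
    K=c['mtx'];E=c['extrinsics'];R=E[:3,:3]
    d=R.T@np.array([(u-K[0,2])/K[0,0],-(v-K[1,2])/K[1,1],-1]);o=-R.T@E[:3,3]
    return o+d*(h-o[2])/d[2]
E
python3 - <<'E'
from h import *
for n in ['top','scene']:
    c=cam(n); cv2.imwrite(f'pics/{n}1.png',cv2.resize(c['image'],(800,600)))
    np.savez(f'{n}1.npz',**c); print(n,c['mtx'].tolist(),[k for k in c], (c['z_map']>0).mean())
s=bot.get_state(); print({k:np.round(v,3) for k,v in s.items()})
E
```

```text
top [[441.32808928113786, 0.0, 257.2880955679175], [0.0, 441.32808928113786, 191.1787169306578], [0.0, 0.0, 1.0]] ['image', 'z_map', 'mtx', 'extrinsics'] 0.9958902994791666
scene [[370.1120628631923, 0.0, 253.78976268933678], [0.0, 370.1120628631923, 189.8073756505416], [0.0, 0.0, 1.0]] ['image', 'z_map', 'mtx', 'extrinsics'] 0.9962870279947916
{'time': np.float64(0.1), 'q': array([ 5.7063e+01,  1.2674e+01,  8.7518e+01, -1.0000e-03,  7.9909e+01,
       -7.2240e+00]), 'joint_vel': array([ 0.052, -0.172, -0.161, -0.002, -0.024, -0.047]), 'effort': array([ 2.0000e-03, -4.9595e+01, -3.8852e+01,  7.0000e-02,  5.2000e-02,
       -0.0000e+00]), 'eef_pos': array([0.271, 0.563, 0.201]), 'tcp_rot': array([-1.79901e+02, -1.20000e-02,  1.54287e+02]), 'ft_force': array([ 0.479, -0.419,  0.046]), 'wrist_torque': array([ 0.041, -0.021, -0.028]), 'gripper_force': np.float64(0.0), 'opening': np.float64(0.999)}
```

View pics/top1.png

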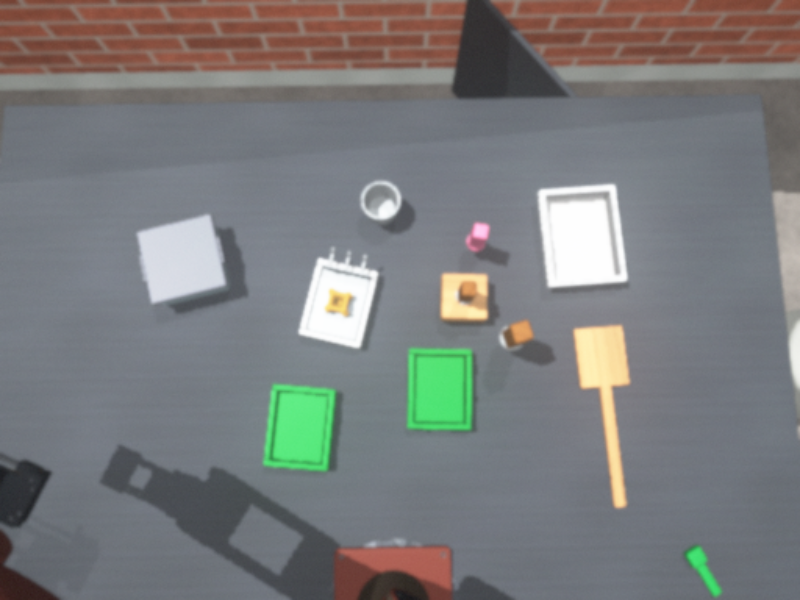

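View pics/scene1.png

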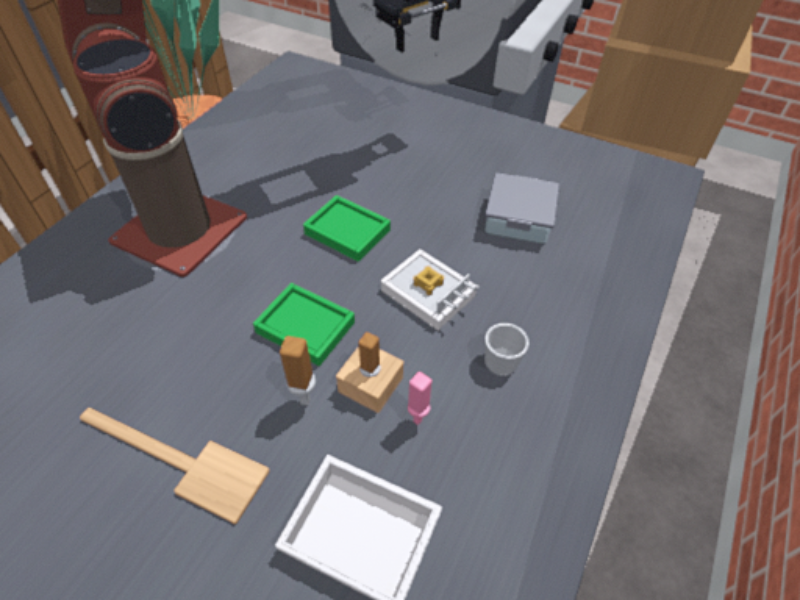

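The top view (800x600) shows three candidates for the key:
- Brown handle in the wooden block, about (467,292).
- Larger brown one standing loose, (517,335).
- Pink one, (480,235).

The one in the block fits: it is not pink, it is the smaller brown one, and it stands in the block. For the mount, the white frame with the brass knob at (339,302) is meant, not the green frames at (300,428) and (440,390). I'll confirm with one crop and measure.

```bash
cat > m.py <<'E'
from h import *
c=dict(np.load('top1.npz')); im=c['image']; P=pts(c)
s=dict(np.load('scene1.npz'))
a=cv2.resize(im[160:240,180:350],(800,376),interpolation=cv2.INTER_CUBIC); b=cv2.resize(s['image'][200:260,165:292],(470,222),interpolation=cv2.INTER_CUBIC)
o=np.zeros((600,800,3),np.uint8);o[:376]=a;o[378:600,:470]=b;cv2.imwrite('pics/crop.png',o)
u,v=np.meshgrid(np.arange(512),np.arange(384))
def box(m,name):
    q=P[m][:,:2]; r=cv2.minAreaRect((q*1000).astype(np.float32)); print(name,m.sum(),'mean',q.mean(0).round(4),'z',np.median(P[m][:,2]).round(4),'rect',np.round(r[0],1),np.round(r[1],1),round(r[2],1))
def win(u0,u1,v0,v1): return (u>u0*.64)&(u<u1*.64)&(v>v0*.64)&(v<v1*.64)
hsv=cv2.cvtColor(im,cv2.COLOR_BGR2HSV)
Z=P[...,2]
box(win(430,500,265,330)&(Z>.04)&(Z<.06),'block top')
box(win(430,500,265,330)&(Z>.115),'handle top'); 
box(win(498,540,312,355)&(Z>.10),'other brown'); print(Z[win(498,540,312,355)].max())
W=win(295,385,255,350)
box(W&(Z>.025)&(Z<.035)&(hsv[...,1]<60),'rim')
box(W&(Z>.042)&(hsv[...,1]>100),'knob')
box(W&(hsv[...,1]>120)&(hsv[...,2]>80),'brass col')
# rays
E=W&(hsv[...,1]>120)&(hsv[...,2]>80)
print('brass ray',ray(c,u[E].mean(),v[E].mean(),.05))
for n,k in [('top',c),('scene',s)]: print(n,'campos',-k['extrinsics'][:3,:3].T@k['extrinsics'][:3,3])
E
python3 m.py
```

```text
block top 673 mean [ 0.5401 -0.1374] z 0.0496 rect [ 542.8 -138.3] [80.1 80.9] 87.6
handle top 111 mean [ 0.5272 -0.1282] z 0.1301 rect [444.1 -85.3] [ 30.8 252.4] 61.9
other brown 228 mean [ 0.4618 -0.2152] z 0.1616 rect [ 463.8 -218.5] [33.9 33.8] 15.4
0.16893007427218237
rim 1284 mean [0.533  0.0914] z 0.0284 rect [538.8  91.3] [114.4 144.6] 75.5
knob 132 mean [0.5366 0.0899] z 0.0495 rect [536.9  91.3] [37.6 37. ] 75.9
brass col 112 mean [0.5366 0.0902] z 0.0493 rect [536.5  90. ] [34.6 32. ] 75.4
brass ray [0.53624947 0.09002951 0.05      ]
top campos [ 0.33999197 -0.01233957  1.28203728]
scene campos [ 0.82231776 -0.57898597  0.85021146]
```

View pics/crop.png

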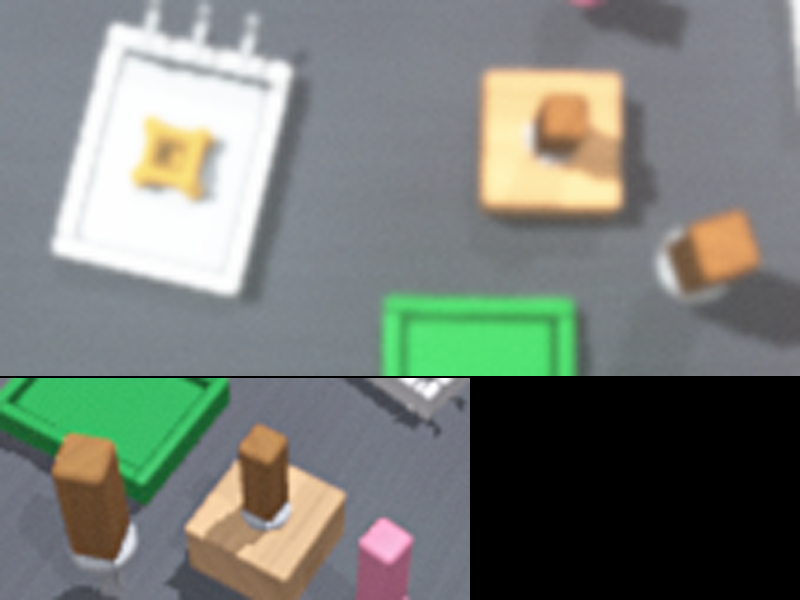

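The crop confirms the choice: the smaller brown key stands in the block (crop about (562,120)), the bigger brown one stands outside it, and the white mount holds the brass knob at (172,158). Key is at about (0.541,-0.138) with yaw about -2.4°. Knob is at about (0.537,0.091) with yaw about -14.5°.

```bash
cat > go.py <<'E'
import sys
from h import *
def to(x,y,z,yaw):
    s=bot.get_state(); from scipy.spatial.transform import Rotation as R
    r=R.from_euler('xyz',s['tcp_rot'],degrees=True); d=r.inv().apply(np.array([x,y,z])-s['eef_pos'])
    print('t',round(float(s['time']),2),'tcp',np.round(s['eef_pos'],4),np.round(s['tcp_rot'],2),'F',np.round(s['ft_force'],2),'shift',d.round(4),'roll rad',round(np.radians((s['tcp_rot'][2]-yaw+180)%360-180),4))
if __name__=='__main__': to(*map(float,sys.argv[1:]))
E
python3 go.py .541 -.138 .20 87.6
cat >> m.py <<'E'
m=win(465,495,220,255)&(hsv[...,1]>100); box(m,'pink'); print(np.percentile(Z[m],95))
E
python3 m.py | tail -2
```

```text
t 0.1 tcp [0.2708 0.5626 0.2011] [-1.7990e+02 -1.0000e-02  1.5429e+02] F [ 0.48 -0.42  0.05] shift [-0.5474 -0.514   0.0019] roll rad 1.1639
pink 33 mean [ 0.6333 -0.1549] z 0.0925 rect [ 633.1 -155.6] [19.5  6.4] 57.3
0.12196603586209695
```

Request:
drive_tool --motion '[{"x":-0.045,"y":-0.0425},{"x":-0.045,"y":-0.0425},{"x":-0.045,"y":-0.0425},{"x":-0.045,"y":-0.0425},{"x":-0.045,"y":-0.0425},{"x":-0.045,"y":-0.0425},{"x":-0.045,"y":-0.0425},{"x":-0.045,"y":-0.0425},{"x":-0.045,"y":-0.0425},{"x":-0.045,"y":-0.0425},{"x":-0.045,"y":-0.0425},{"x":-0.0524,"y":-0.0465}]' --grip 0

```text
invalid input at $.motion[0]: expected keys x, y, z, roll
```

Request:
drive_tool --motion '[{"roll":0.166},{"roll":0.166},{"roll":0.166},{"roll":0.166},{"roll":0.166},{"roll":0.166},{"roll":0.168},{}]'

```text
invalid input at $.motion[0]: expected keys x, y, z, roll
```

```bash
python3 go.py .541 -.138 .20 87.6
python3 - <<'E'
from h import *
for n in ['wrist','top']:
    c=cam(n); np.savez(n+'2.npz',**c)
    cv2.imwrite(f'pics/{n}2.png',cv2.resize(c['image'],(640,480)))
c=np.load('wrist2.npz'); P=pts(c);u,v=np.meshgrid(np.arange(512),np.arange(384))
m=(P[...,2]>.122)&(P[...,2]<.136)&(np.hypot(P[...,0]-.541,P[...,1]+.138)<.04)
print(m.sum())
if m.sum():
    r=cv2.minAreaRect((P[m][:,:2]*1000).astype(np.float32));print(r,P[m].mean(0),u[m].mean(),v[m].mean())
m=(P[...,2]>.045)&(P[...,2]<.053)&(np.hypot(P[...,0]-.541,P[...,1]+.138)<.07)
if m.sum():
    r=cv2.minAreaRect((P[m][:,:2]*1000).astype(np.float32));print(r)
E
```

```text
t 0.1 tcp [0.2708 0.5626 0.2011] [-1.7990e+02 -1.0000e-02  1.5429e+02] F [ 0.48 -0.42  0.05] shift [-0.5474 -0.514   0.0019] roll rad 1.1639
0
```

View pics/wrist2.png

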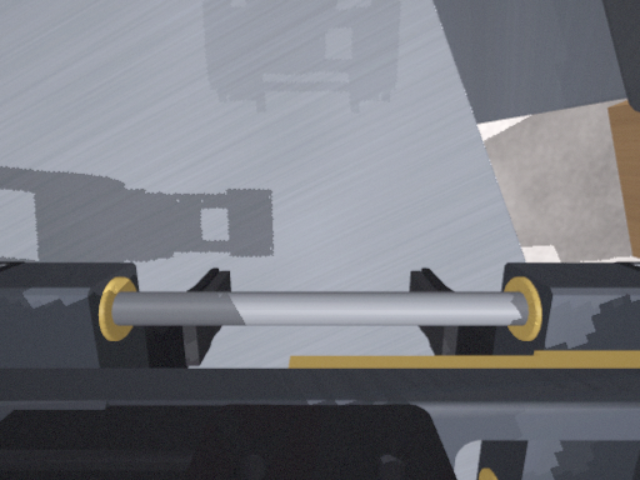

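The moves were refused because each row needs all four keys, so the arm hasn't moved. The wrist view shows only bare shelf and the fingers (about (215,310) and (425,310)). Sending the moves again.

Request:
drive_tool --motion '[{"x":-0.045,"y":-0.0425,"z":0,"roll":0},{"x":-0.045,"y":-0.0425,"z":0,"roll":0},{"x":-0.045,"y":-0.0425,"z":0,"roll":0},{"x":-0.045,"y":-0.0425,"z":0,"roll":0},{"x":-0.045,"y":-0.0425,"z":0,"roll":0},{"x":-0.045,"y":-0.0425,"z":0,"roll":0},{"x":-0.045,"y":-0.0425,"z":0,"roll":0},{"x":-0.045,"y":-0.0425,"z":0,"roll":0},{"x":-0.045,"y":-0.0425,"z":0,"roll":0},{"x":-0.045,"y":-0.0425,"z":0,"roll":0},{"x":-0.045,"y":-0.0425,"z":0,"roll":0},{"x":-0.045,"y":-0.0425,"z":0,"roll":0}]' --grip 0

```text
time: 1.7
eef_pos: [0.5368, -0.1327, 0.2021]
tcp_rot: [180.0, 0.0, 154.3]
ft_force: [0.6, 0.8, -0.2]
opening: 0.999
gripper_force: 0.0
```

Request:
drive_tool --motion '[{"x":-0.0074,"y":-0.004,"z":0,"roll":0.166},{"x":0,"y":0,"z":0,"roll":0.166},{"x":0,"y":0,"z":0,"roll":0.166},{"x":0,"y":0,"z":0,"roll":0.166},{"x":0,"y":0,"z":0,"roll":0.166},{"x":0,"y":0,"z":0,"roll":0.166},{"x":0,"y":0,"z":0,"roll":0.168},{"x":0,"y":0,"z":0,"roll":0}]'

```text
time: 2.7
eef_pos: [0.5412, -0.1375, 0.2019]
tcp_rot: [-180.0, -0.0, 87.7]
ft_force: [-0.2, 0.0, -0.6]
opening: 1.0
gripper_force: 0.0
```

```bash
python3 go.py .541 -.138 .20 87.6
cat > look.py <<'E'
from h import *
for n in ['wrist','scene']:
    c=cam(n); np.savez(n+'2.npz',**c)
    cv2.imwrite(f'pics/{n}3.png',cv2.resize(c['image'],(640,480)))
    P=pts(c);u,v=np.meshgrid(np.arange(512),np.arange(384))
    for lo,hi,rad in [(.122,.136,.04),(.045,.053,.07)]:
        m=(P[...,2]>lo)&(P[...,2]<hi)&(np.hypot(P[...,0]-.541,P[...,1]+.138)<rad)
        if m.sum(): print(n,m.sum(),cv2.minAreaRect((P[m][:,:2]*1000).astype(np.float32)),P[m].mean(0).round(4),u[m].mean(),v[m].mean())
E
python3 look.py
```

```text
t 2.7 tcp [ 0.5412 -0.1375  0.2019] [-179.98   -0.     87.68] F [-0.18  0.04 -0.63] shift [-0.0005 -0.0002  0.0019] roll rad 0.0014
wrist 760 ((543.200927734375, -138.79061889648438), (25.303197860717773, 25.531213760375977), 87.3969497680664) [ 0.5432 -0.1378  0.1305] 258.5157894736842 193.5236842105263
wrist 3221 ((542.9242553710938, -139.77139282226562), (80.20348358154297, 80.1662368774414), 87.55206298828125) [ 0.5433 -0.134   0.0504] 257.9115181620615 173.4309220738901
scene 115 ((543.8165893554688, -140.46511840820312), (26.305383682250977, 24.73723030090332), 88.81568908691406) [ 0.5449 -0.1423  0.1298] 235.4 218.04347826086956
scene 596 ((542.9560546875, -140.06861877441406), (81.77430725097656, 81.06321716308594), 87.51583099365234) [ 0.5488 -0.1485  0.0502] 236.54362416107384 238.7768456375839
```

View pics/wrist3.png

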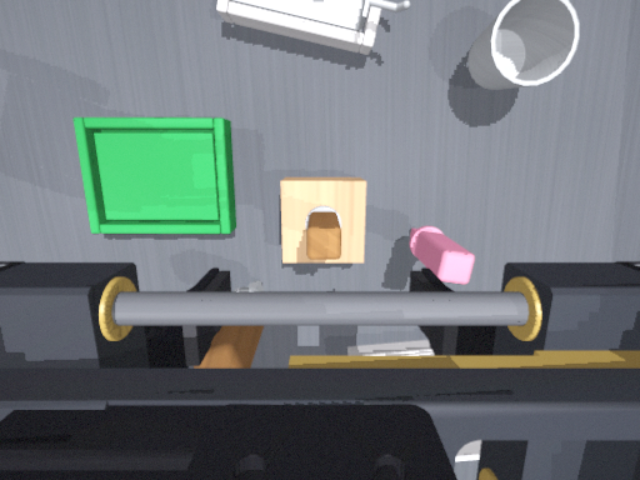

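The wrist view shows the key top at (322,240) in the block, level with the middle of the fingers. The pink one at (440,255) is beside the right finger, so I'll close partly before descending.

Request:
drive_tool --motion '[{"x":-0.0015,"y":0.002,"z":0,"roll":0},{"x":0,"y":0,"z":0.01,"roll":0},{"x":0,"y":0,"z":0.025,"roll":0},{"x":0,"y":0,"z":0.025,"roll":0},{"x":0,"y":0,"z":0.025,"roll":0},{"x":0,"y":0,"z":0.025,"roll":0},{"x":0,"y":0,"z":0.01,"roll":0},{"x":0,"y":0,"z":0,"roll":0}]' --grip 0.35

```text
time: 3.8
eef_pos: [0.5427, -0.1389, 0.0813]
tcp_rot: [-179.9, -0.0, 87.6]
ft_force: [0.6, -0.1, 0.7]
opening: 0.651
gripper_force: 0.0
```

Request:
drive_tool --motion '[{"x":0,"y":0,"z":0,"roll":0},{"x":0,"y":0,"z":0,"roll":0},{"x":0,"y":0,"z":0,"roll":0},{"x":0,"y":0,"z":0,"roll":0},{"x":0,"y":0,"z":0,"roll":0},{"x":0,"y":0,"z":0,"roll":0}]' --grip 1

```text
time: 4.55
eef_pos: [0.5436, -0.1392, 0.0826]
tcp_rot: [180.0, 0.0, 87.6]
ft_force: [-0.2, 1.3, 1.8]
opening: 0.294
gripper_force: 30.0
```

Request:
drive_tool --motion '[{"x":0,"y":0,"z":-0.005,"roll":0},{"x":0,"y":0,"z":-0.01,"roll":0},{"x":0,"y":0,"z":-0.015,"roll":0},{"x":0,"y":0,"z":-0.02,"roll":0},{"x":0,"y":0,"z":-0.02,"roll":0},{"x":0,"y":0,"z":-0.02,"roll":0},{"x":0,"y":0,"z":-0.01,"roll":0},{"x":0,"y":0,"z":0,"roll":0}]'

```text
time: 5.55
eef_pos: [0.5439, -0.1393, 0.1832]
tcp_rot: [179.9, 0.0, 87.6]
ft_force: [-0.2, 0.9, -1.0]
opening: 0.293
gripper_force: 30.0
```

```bash
cat > k.py <<'E'
from h import *
c=dict(np.load('top1.npz')); s=dict(np.load('scene1.npz'))
# knob & rim in both views via depth + brass colour
for n,c in (('top',c),('scene',s)):
    P=pts(c);hsv=cv2.cvtColor(c['image'],cv2.COLOR_BGR2HSV)
    near=np.hypot(P[...,0]-.537,P[...,1]-.09)<.05
    m=near&(P[...,2]>.045)&(hsv[...,1]>90)
    print(n,'knob',m.sum(),cv2.minAreaRect((P[m][:,:2]*1000).astype(np.float32)),P[m].mean(0).round(4))
    d=np.hypot(P[...,0]-.537,P[...,1]-.09)<.1
    m=d&(P[...,2]>.024)&(P[...,2]<.034)&(hsv[...,1]<60)
    print(n,'rim',m.sum(),cv2.minAreaRect((P[m][:,:2]*1000).astype(np.float32)))
E
python3 k.py; python3 go.py .537 .091 .172 75.5
python3 - <<'E'
from h import *
c=cam('scene'); cv2.imwrite('pics/scene4.png',cv2.resize(c['image'][120:300,150:390],(800,600)))
E
```

```text
top knob 130 ((537.061767578125, 90.12349700927734), (38.80463409423828, 35.247283935546875), 77.4479751586914) [0.537  0.0904 0.05  ]
top rim 1400 ((538.771728515625, 91.33506774902344), (114.37283325195312, 144.64111328125), 75.52094268798828)
scene knob 123 ((540.1390991210938, 86.5658187866211), (40.728111267089844, 40.60206604003906), 71.85103607177734) [0.5405 0.0856 0.0498]
scene rim 1037 ((538.45263671875, 89.57189178466797), (117.60737609863281, 146.51055908203125), 75.21373748779297)
t 5.55 tcp [ 0.5439 -0.1393  0.1832] [1.799e+02 4.000e-02 8.760e+01] F [-0.16  0.94 -1.01] shift [ 0.2298 -0.0165  0.0111] roll rad 0.2111
```

View pics/scene4.png

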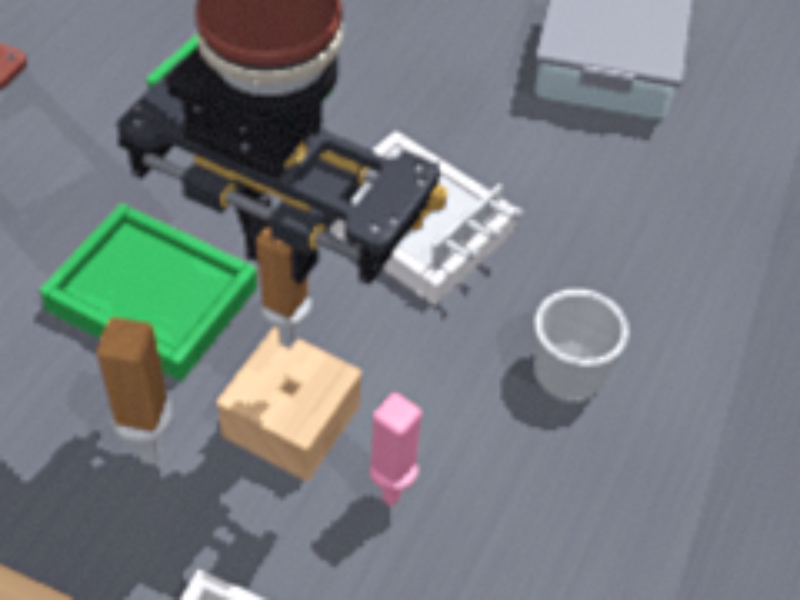

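The key is held and out of the block: the shank is visible at (287,325) above the empty hole at (290,385). I'll stop short of the knob and take one close look with the wrist camera.

Request:
drive_tool --motion '[{"x":0.02,"y":-0.002,"z":0,"roll":0},{"x":0.035,"y":-0.004,"z":0,"roll":0},{"x":0.035,"y":-0.004,"z":0,"roll":0},{"x":0.035,"y":-0.004,"z":0,"roll":0},{"x":0.025,"y":-0.0025,"z":0,"roll":0},{"x":0.01,"y":0,"z":0,"roll":0.105},{"x":0,"y":0,"z":0,"roll":0.106},{"x":0,"y":0,"z":0,"roll":0}]'

```text
time: 6.6
eef_pos: [0.5326, 0.0226, 0.1812]
tcp_rot: [-179.9, -0.0, 75.6]
ft_force: [0.1, 0.1, -2.5]
opening: 0.294
gripper_force: 30.0
```

```bash
python3 - <<'E'
from h import *
c=cam('wrist'); np.savez('w5.npz',**c); cv2.imwrite('pics/w5.png',cv2.resize(c['image'],(800,600)))
P=pts(c);hsv=cv2.cvtColor(c['image'],cv2.COLOR_BGR2HSV);u,v=np.meshgrid(np.arange(512),np.arange(384))
m=(np.hypot(P[...,0]-.537,P[...,1]-.09)<.05)&(P[...,2]>.045)&(P[...,2]<.056)&(hsv[...,1]>90)
print(m.sum(),cv2.minAreaRect((P[m][:,:2]*1000).astype(np.float32)),P[m].mean(0),u[m].mean(),v[m].mean())
d=(np.hypot(P[...,0]-.537,P[...,1]-.09)<.1)&(P[...,2]>.026)&(P[...,2]<.033)
print(cv2.minAreaRect((P[d][:,:2]*1000).astype(np.float32)))
E
python3 go.py .537 .091 .172 75.5
```

```text
1220 ((538.000732421875, 90.49276733398438), (45.42447280883789, 44.09387969970703), 76.06378173828125) [0.53843044 0.09084715 0.05013847] 245.87131147540984 118.28852459016393
((538.5819091796875, 90.02718353271484), (113.44246673583984, 144.4701690673828), 75.64146423339844)
t 6.65 tcp [0.5328 0.0223 0.1813] [-179.91    0.     75.67] F [-0.15  0.04 -1.5 ] shift [ 0.0676 -0.0129  0.0094] roll rad 0.0029
```

View pics/w5.png

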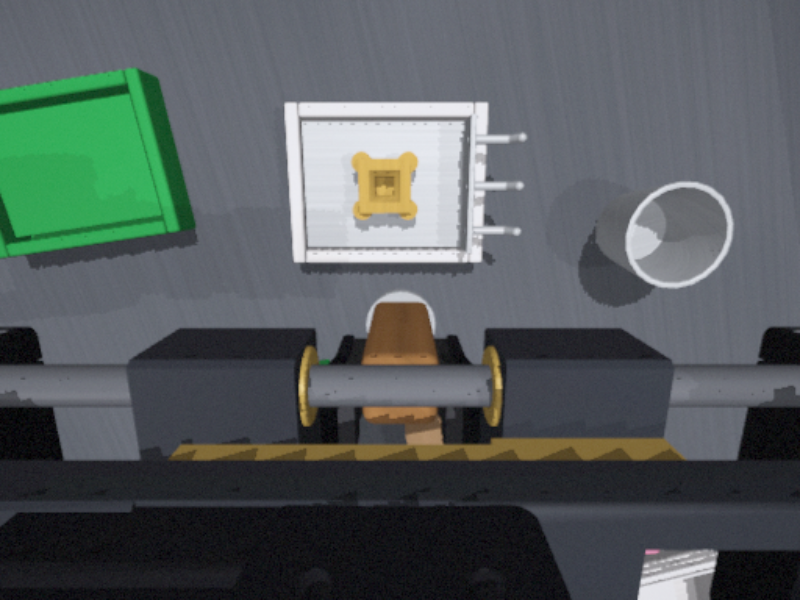

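The knob is centred at (385,184) in the 800-pixel picture, aligned with the key, whose collar is at (400,315). The recess works out at (0.538,0.0905). Moving above it and down to just over the mouth.

Request:
drive_tool --motion '[{"x":0.01,"y":-0.0015,"z":0,"roll":0},{"x":0.02,"y":-0.0035,"z":0,"roll":0},{"x":0.02,"y":-0.0035,"z":0,"roll":0},{"x":0.0125,"y":-0.0022,"z":0,"roll":0},{"x":0.005,"y":-0.001,"z":0,"roll":0},{"x":0,"y":0,"z":0,"roll":0},{"x":0,"y":0,"z":0.01,"roll":0},{"x":0,"y":0,"z":0.015,"roll":0},{"x":0,"y":0,"z":0.015,"roll":0},{"x":0,"y":0,"z":0.005,"roll":0},{"x":0,"y":0,"z":0,"roll":0},{"x":0,"y":0,"z":0,"roll":0}]'

```text
time: 8.15
eef_pos: [0.5395, 0.0897, 0.1377]
tcp_rot: [179.9, -0.0, 75.5]
ft_force: [0.2, 0.5, -2.5]
opening: 0.296
gripper_force: 30.0
```

```bash
python3 go.py .5382 .0906 .120 75.6
python3 - <<'E'
from h import *
c=cam('scene'); np.savez('s6.npz',**c); cv2.imwrite('pics/s6.png',cv2.resize(c['image'][130:220,210:330],(800,600),interpolation=cv2.INTER_CUBIC))
E
```

```text
t 8.15 tcp [0.5395 0.0897 0.1377] [ 1.7995e+02 -1.0000e-02  7.5500e+01] F [ 0.24  0.51 -2.45] shift [ 0.0005 -0.0015  0.0177] roll rad -0.0017
```

View pics/s6.png

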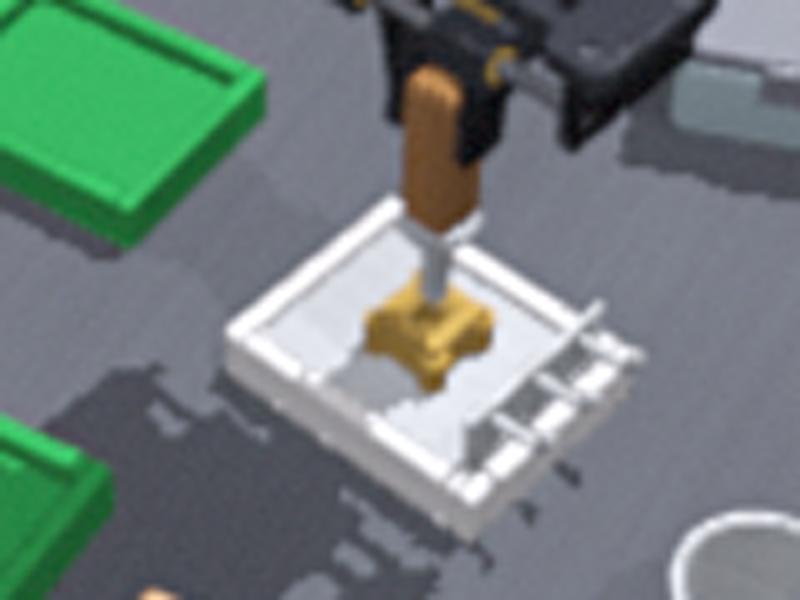

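The key stands upright over the middle of the knob, tip at (435,300). Now a small lateral correction, then into the recess in small steps.

Request:
drive_tool --motion '[{"x":0.0005,"y":-0.001,"z":0,"roll":0},{"x":0,"y":0,"z":0.003,"roll":0},{"x":0,"y":0,"z":0.003,"roll":0},{"x":0,"y":0,"z":0.003,"roll":0},{"x":0,"y":0,"z":0.003,"roll":0},{"x":0,"y":0,"z":0.003,"roll":0},{"x":0,"y":0,"z":0.003,"roll":0},{"x":0,"y":0,"z":0,"roll":0},{"x":0,"y":0,"z":0,"roll":0}]'

```text
time: 9.32
eef_pos: [0.5383, 0.0905, 0.1192]
tcp_rot: [180.0, 0.0, 75.5]
ft_force: [0.0, -0.1, -2.1]
opening: 0.298
gripper_force: 30.0
```

Run:
```python
from h import *
F=[];
for i in range(4): s=bot.get_state(); F.append(s['ft_force']); bot.camera('top')
print(np.round(F,2),s['eef_pos'].round(4),s['tcp_rot'].round(2),s['wrist_torque'].round(3))
```

```text
[[ 0.02 -0.15 -2.14]
 [-0.81 -0.17 -1.55]
 [-0.11 -0.48 -1.34]
 [-0.1   0.93 -0.96]] [0.5384 0.0905 0.1193] [179.98  -0.    75.51] [-0.074  0.077 -0.017]
```

The tip is about 9 mm into the recess with no contact force. The free reading is about -1.6 N (key weight), so a 12 N push should read about +10.5.

Request:
drive_tool --motion '[{"x":0,"y":0,"z":0.002,"roll":0},{"x":0,"y":0,"z":0.002,"roll":0},{"x":0,"y":0,"z":0.002,"roll":0},{"x":0,"y":0,"z":0.001,"roll":0},{"x":0,"y":0,"z":0.001,"roll":0},{"x":0,"y":0,"z":0.001,"roll":0},{"x":0,"y":0,"z":0.001,"roll":0},{"x":0,"y":0,"z":0.001,"roll":0},{"x":0,"y":0,"z":0,"roll":0},{"x":0,"y":0,"z":0,"roll":0}]'

```text
time: 10.78
eef_pos: [0.5384, 0.0905, 0.1085]
tcp_rot: [180.0, -0.0, 75.5]
ft_force: [-1.4, 0.3, 4.1]
opening: 0.299
gripper_force: 30.0
```

```bash
cat > f.py <<'E'
from h import *
F=[]
for i in range(6): s=bot.get_state(); F.append(s['ft_force']); c=bot.camera('scene')
print(np.mean(F,0).round(2),np.std(F,0).round(2),s['time'],s['eef_pos'].round(4),s['tcp_rot'].round(2),s['wrist_torque'].round(3),s['gripper_force'],s['opening'])
E
python3 f.py
```

```text
[-1.74  0.37  3.83] [0.8  0.25 0.44] 11.025 [0.5384 0.0905 0.1083] [ 1.7998e+02 -1.0000e-02  7.5500e+01] [-0.069  0.461  0.008] 29.959552749060094 0.2934996362761575
```

Contact came at the depth expected for a full insertion, and the push is now about 5.4 N. I'll press about 4.3 mm more and ease off the slight side load.

Request:
drive_tool --motion '[{"x":0,"y":-0.0004,"z":0.0005,"roll":0},{"x":0,"y":-0.0003,"z":0.0005,"roll":0},{"x":0,"y":0,"z":0.0007,"roll":0},{"x":0,"y":0,"z":0.0007,"roll":0},{"x":0,"y":0,"z":0.0007,"roll":0},{"x":0,"y":0,"z":0.0006,"roll":0},{"x":0,"y":0,"z":0.0006,"roll":0},{"x":0,"y":0,"z":0,"roll":0},{"x":0,"y":0,"z":0,"roll":0},{"x":0,"y":0,"z":0,"roll":0}]'

```text
time: 12.32
eef_pos: [0.5384, 0.0906, 0.105]
tcp_rot: [179.9, -0.0, 75.5]
ft_force: [-1.4, -0.3, 9.3]
opening: 0.302
gripper_force: 30.0
```

```bash
echo "cv2.imwrite('pics/fin.png',cv2.resize(c['image'][130:220,210:330],(800,600),interpolation=cv2.INTER_CUBIC))" >> f.py; python3 f.py
```

```text
[-1.61 -0.04  9.07] [0.47 0.36 0.35] 12.575 [0.5384 0.0906 0.1049] [ 1.799e+02 -2.000e-02  7.550e+01] [-0.164  0.554  0.019] 29.9591095384676 0.29808804904896113
```

View pics/fin.png

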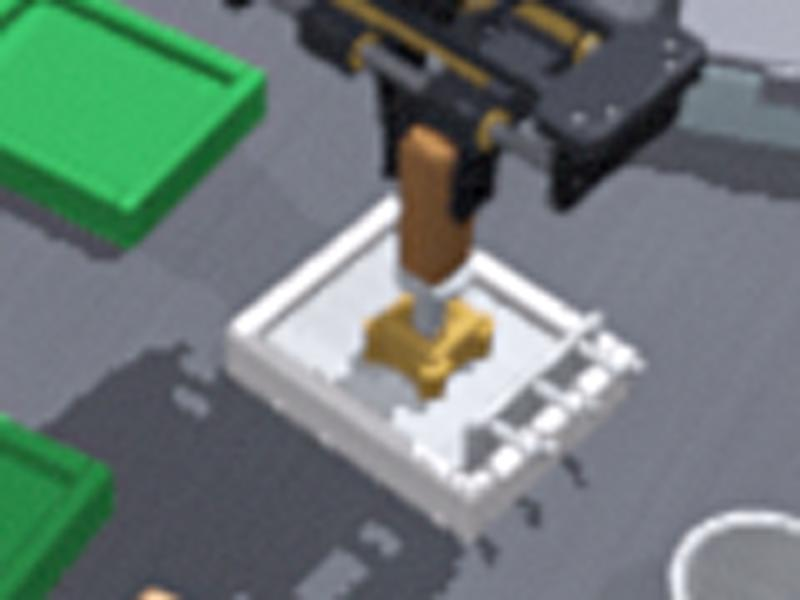

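The key is upright with its shank deep in the knob at (430,315), and the plate has sunk in its pocket. The push is about 10.7 N, so a touch more.

Request:
drive_tool --motion '[{"x":0,"y":0,"z":0.0005,"roll":0},{"x":0,"y":0,"z":0.0005,"roll":0},{"x":0,"y":0,"z":0,"roll":0},{"x":0,"y":0,"z":0,"roll":0},{"x":0,"y":0,"z":0,"roll":0},{"x":0,"y":0,"z":0,"roll":0},{"x":0,"y":0,"z":0,"roll":0},{"x":0,"y":0,"z":0,"roll":0}]'

```text
time: 13.62
eef_pos: [0.5384, 0.0906, 0.1042]
tcp_rot: [179.9, -0.0, 75.5]
ft_force: [-1.9, 1.1, 9.5]
opening: 0.299
gripper_force: 30.0
```

```bash
python3 f.py
```

```text
[-2.1  -0.04  9.83] [0.76 0.75 0.57] 13.875 [0.5384 0.0906 0.1042] [ 1.799e+02 -2.000e-02  7.551e+01] [-0.188  0.691  0.026] 29.959178203716874 0.30039882245138444
```

Push is about 11.5 to 12 N and steady. Handing in.

```bash
python3 -c "
from station import bot
print(bot.hand_in())"
```

```text
the job is handed in; nothing more can be done
None
```

I handed the job in at about 14 s with the key still gripped upright and pushing the bracket down with about 11.5 N. The tip is fully in the knob's recess by the measured depth, the seat has given about 6 mm of its 13, and I saw nothing else on the shelf disturbed; the hand-in gave no verdict.

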